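# Load a pinion shaft under the carrier's keeper plate and scan its pocket

### The arm

A 6-joint arm with a two-finger parallel gripper is mounted at the origin on the work surface. World frame = base frame: x ahead of the robot, y to its left, z up, the work surface at z = 0. Lengths are in m, angles in rad, forces in N, time in s.
With the tool pointing down it reaches from about 0.25 to 0.725 m from the base axis. Payload 4 kg.
Tool frame: the origin (TCP) lies midway between the tips of the shut fingers; the grasp point (between the pads) lies grip_point_offset behind it (grip_point_offset is the distance from the TCP to the grasp point, in m); z points along the fingers, y is the line along which they close (so a half turn about z gives the same grasp; the last joint's range is limited). The gripper opens to 85 mm and grips with 20 to 120 N. Pads are 22 mm wide; open, the fingers measure 114 mm over their backs; the gripper's body (76 mm by 85 mm) begins 54 mm behind the grasp point. The pads swing forward as they close: fully open they stand 13 mm farther back than shut.
Start: joints at [1.276, 0.241, 0.005, 1.335, 0, 1.571], TCP at [0.145, 0.478, 0.231] pointing down, gripper open.
Joint ranges: [-2.72, 2.72], [-1.05, 1.87], [-1.09, 1.28], [-1.99, 2.15], [-1.42, 1.44], [-3.14, 3.14]. Speed limits (rad/s): [2.79, 2.79, 3.14, 3.14, 3.14, 3.14].

### API

Orientations are given as a unit quaternion [w, x, y, z].
In Python, from plant import * gives the robot as it stands.
- The arm moves only by the tool jog_arm, never from a script. Its argument "plan" is a list that holds one entry, the list of rows, each a list of 7 numbers: the turn, a rotation vector about the tool's x, y, z scaled (see below), then the shift along the tool's x, y, z scaled (see below), then the finger opening in mm, from 0 to 85.4. In form: [[[wx, wy, wz, x, y, z, hand], ...]]. A call has 1 to 20 rows; each row shifts and turns the commanded pose from where the row before left it, along the tool's axes as they then stand; what a row does not reach is not made up. The controller multiplies each number of a shift by 0.6 m and each number of a turn by 45 degrees. A row lasts 1/12 s, in which the tool goes at most 41.7 mm and 7.16 degrees, less where a joint would pass 70% of its speed; a pose out of reach is approached as far as the arm can. A call with a number of a shift or a turn outside -1 to 1 is refused whole. A call with a gripper value outside its range is refused whole. The fingers move at their own pace and stop on an object; "newtons" is the grip in N (left out, the last holds). Time passes only in rows, so rows that do not move let the fingers close. It gives the time, the measured TCP pose, the force, the opening and the grip force at its end, in the units of the state.
- get_state(): the state, without advancing time (a new reading comes with each control period).
- capture(name): name is "scene" or "top" or "wrist"; returns a dict with "img" (420x560x3 uint8, blue, green, red), "fx", "fy", "cx", "cy" (pixels), "extrinsics" (4x4, takes a point from world to camera coordinates); the wrist camera has in their place "mount" (4x4, takes a point from camera to tool coordinates, whose origin is the TCP and whose axes are the flange's). Camera axes: x right, y down, z forward; pixel columns grow to the right and rows downward; lengths in m; the calibration is good to about 2 mm. A picture is of the moment at which its call begins: read the wrist's pose just before it. There is no depth.
- sign_off(): hands the job in; it is judged then, once.
Trained networks look in a picture, given as the dict that the camera call returned (one of the last four; its "shot" number tells which), for a name from the list of things; names that differ only in an ending like _2 or _b are one class to them, and where a whole thing is asked for, a point or a joint stands for the part that bears it (a point fixed in the world has none). Each returns a list of dicts, best first, with "score" (0 to 1); they miss things now and then, are a little off and sometimes report something else, mostly with a low value. They report only what shows in the picture. A call takes as long as a camera call. They do not tell look-alikes from the thing itself.
- silhouettes(picture, query): "pixels" (420x560 bool, what is visible of it) and "extent" ([left, top, width, height] in pixels, round what is visible of it).
- spot_point(picture, query): "uv" ([column, row] in pixels: a listed point, or the origin of a listed thing).
The state is a dict: "time": time; "joint_pos": joint angles; "joint_velocities": joint speeds; "effort": joint torques, N m; "tool_pos": TCP position; "eef_rot": TCP orientation; "wrist_force": force on the tool from outside, world axes, zero at the start; "wrist_torque": the same for the moment, N m; "finger_gap": opening from 0.0 (shut) to 1.0 (fully open); "grasp_force": force on a finger pad.
Only numpy, scipy, OpenCV 4.12 (cv2) and the standard library are available. Lean on these libraries where they do the work, as an engineer would, in place of code of your own. Each camera call takes 0.05 s, during which the arm holds its last target. There are 200 camera calls.

### The job

Slide the upright pinion shaft in through the open front of the carrier, its gear under the slotted keeper plate, and around the corner fully home to the end of the slot beside the bar-code tag (not the blank plate), without forcing it, and let go. Then take the scanner, hold its beam steady on the bar code from 10 to 20 cm away for a good second, and stand it upright back on its round rubber pad. Keep the pinion upright and leave the other things on the bench where they are.

Things in the scene. Friction and masses are not known exactly. Their poses are not given: they have to be found in the camera images.
- pinion: Steel pinion shaft standing upright on the bench, loose, 0.45 to 0.65 kg: a gear 56 mm across and 20 mm thick at the bottom, a short collar 28 mm across and 6 mm high on it, and a round stem 20 mm across rising to 125 mm above the underside. Origin: centre of the gear's underside; z up the stem. Grip the stem from above, 80 to 110 mm over the underside.
- carrier: Flat blue carrier fixed to the bench under a dark steel keeper plate. Origin: bench level, middle of the plate; +x from its open front to the back wall, +y left seen from the front. Floor 6 mm thick, x -135 to 75, y -125 to 125 mm (open apron before x -75). Plate: underside at 36, top at 42 mm, x -75 to 75, y -125 to 125 mm. Room under it: 30 mm high, y -113 to 113, x to 63 mm.
- mouth (a point): Where the T-shaped slot of the keeper plate opens at its front edge: slot centre, on the plate's top (carrier x -75, y 0, z 42 mm). The slot is 28 mm wide and runs straight along carrier +x from here to the corner. Axes as the carrier's.
- corner (a point): Where the entry slot meets the cross slot: on the plate's top (carrier x 20, y 0, z 42 mm). The cross slot, also 28 mm wide, runs from here along carrier +y and -y and ends 74 mm away each way.
- pocket_left (a point): A shaft standing home on the carrier's floor in the left arm has its underside's centre here (carrier x 20, y +60, z 6 mm); the stem meets the slot's end 4 mm further on.
- pocket_right (a point): The same for the right arm (carrier x 20, y -60, z 6 mm).
- tag: Bar-code tag: white square plate 44 x 44 x 3 mm with five broad black bars, lying flat on the keeper plate beyond one end of the cross slot (carrier x = +20 mm, y = +100 or -100 mm; which end varies). Origin: centre of its underside, at 42 mm height; z up. A shaft fully home beside it has its axis 36 to 44 mm from this centre (up to 52 mm still counts).
- blank: The same white 44 mm plate without bars, at the other end of the cross slot. Marks the pocket not to be used. Origin as for the tag.
- scanner: Grey hand scanner, loose, 0.29 kg, on its pad: round foot 70 mm across and 12 high, handle 30 x 26 mm, level head on top: x -32 to 56, 40 wide (y), 95 to 131 mm up. Origin: centre of the foot's underside; +x is the way head and beam face, z up. Grip the head from above across its 40 mm, 10 mm ahead of the origin, 113 mm up. It reads all the time; no trigger.
- scanner_eye: The scanner's window, fixed on the scanner at x = +58, y = 0, z = 104 mm of the scanner's frame. Its +x axis is the beam: forward and 60 degrees down below level when the scanner stands upright. It reads when the tag's centre lies within 18 mm of the beam's line and 80 to 220 mm ahead, beam no more than 0.9 rad from the tag's normal, scanner still (upright is fine).
- pad: Round grey rubber pad, 120 mm across, 4 mm thick, fixed to the bench, on the other side of the carrier from the pinion's start. Origin: centre of its underside. The scanner's foot must stand wholly on it (centres within 25 mm).
- gear_stack: Bystander: two bigger steel gears stacked, 80 mm across, 54 mm high, behind the carrier to the left. Origin: centre of underside.
- cone: Bystander: brass turned cone, 80 mm across, 66 mm high, behind the carrier to the right. Origin: centre of underside.
- brush: Bystander: hand brush lying on the bench, behind the carrier. Origin: its middle, underside.
Things that resemble listed ones, but are neither listed nor needed, are in the scene too. Several things look just like the scanner: the one meant starts farthest from the robot's base. Several things look just like the pad: the one meant starts farthest to the robot's left.

How it is judged:
By the outcome, as a careful person would: the job done as asked, in the order asked, and still so for the second after the job is handed in, with the robot touching nothing.
It also fails if it takes over 72 s, if anything falls off the work surface, if the arm or the gripper's body presses on something with over 40 N, if the wrist force passes 120 N, or if a joint passes its speed limit or range.

## Working session

There is one attempt and no reset: what is moved stays moved. The work goes in short steps, Python scripts to look and compute and a tool call to move; the robot and the scene stay as the last step left them, time stands still between calls to the robot, and variables do not carry over. Pictures are saved under pics/ and viewed, at most 10 in all, crops included, and the job is handed in when it is done.

Besides the shell and the picture viewer there is one more tool, called after "Request:" as name([rows], argument=value, ...), one row to a line, values as JSON. jog_arm: Moves the arm, as the interface text tells. Its arguments: {"type":"object","properties":{"plan":{"type":"array","items":{"type":"array","items":{"type":"array","items":{"type":"number"}}}},"newtons":{"type":"number"}},"required":["plan"]}

```bash
mkdir -p pics; ls; python3 - <<'E'
from plant import *
import cv2,numpy as np
s=get_state();print({k:np.round(v,3).tolist() for k,v in s.items()})
ims=[]
for n in("scene","top"):
    p=capture(n);cv2.imwrite(f"pics/{n}0.png",p["img"])
    E=np.array(p["extrinsics"]);K=(p["fx"],p["fy"],p["cx"],p["cy"]);print(n,K,np.round(E,4).tolist())
    for q,z in [("pinion",0),("carrier",0),("mouth",.042),("corner",.042),("pocket_left",.006),("pocket_right",.006),("tag",.042),("blank",.042),("scanner",0.004),("scanner_eye",.108),("pad",0),("gear_stack",0),("cone",0),("brush",0)]:
        for d in spot_point(p,q)[:4]:
            u,v=d["uv"];r=E[:3,:3].T@[(u-K[2])/K[0],(v-K[3])/K[1],1];c=-E[:3,:3].T@E[:3,3]
            print(q,round(d["score"],2),np.round([u,v]),np.round(c+r*(z-c[2])/r[2],3))
E
```

```text
pics
{'time': 0.0, 'joint_pos': [1.276, 0.241, 0.004, 1.335, -0.0, 1.571], 'joint_velocities': [0.001, 0.001, -0.0, 0.002, 0.0, 0.0], 'effort': [-0.0, -37.232, 25.241, 0.017, -0.0, 0.0], 'tool_pos': [0.145, 0.478, 0.23], 'eef_rot': [-0.0, 0.147, 0.989, -0.001], 'wrist_force': [1.236, -0.012, 0.571], 'wrist_torque': [0.008, 0.022, 0.017], 'grasp_force': 0.0, 'finger_gap': 1.001}
scene (434.16870268580743, 434.16870268580743, 281.14531623014, 204.37282581913055) [[0.6056, 0.7958, 0.0018, -0.3371], [0.6513, -0.4943, -0.5758, -0.2945], [-0.4573, 0.3499, -0.8176, 1.449], [0.0, 0.0, 0.0, 1.0]]
pinion 0.77 [176. 265.] [ 0.478 -0.286  0.   ]
carrier 0.66 [281. 234.] [ 0.568 -0.01   0.   ]
mouth 0.91 [268. 206.] [0.498 0.    0.042]
mouth 0.2 [221. 333.] [ 0.715 -0.293  0.042]
corner 0.63 [285. 233.] [ 0.594 -0.015  0.042]
pocket_left 0.68 [304. 230.] [0.601 0.046 0.006]
pocket_right 0.6 [264. 248.] [ 0.581 -0.075  0.006]
tag 0.83 [248. 244.] [ 0.562 -0.11   0.042]
tag 0.48 [263. 249.] [ 0.596 -0.088  0.042]
blank 0.66 [321. 221.] [0.622 0.083 0.042]
blank 0.49 [263. 246.] [ 0.591 -0.083  0.04
[... 1115 characters left out ...]
05 0.006]
pocket_right 0.92 [318. 206.] [ 0.584 -0.067  0.006]
tag 0.77 [340. 207.] [ 0.574 -0.115  0.042]
blank 0.83 [253. 189.] [0.616 0.085 0.042]
scanner 0.97 [152. 250.] [0.479 0.325 0.004]
scanner 0.74 [138. 217.] [0.558 0.364 0.004]
scanner 0.62 [168. 312.] [0.336 0.279 0.004]
scanner_eye 0.66 [172. 329.] [0.308 0.24  0.108]
scanner_eye 0.45 [136. 216.] [0.54  0.329 0.108]
pad 0.94 [248. 130.] [0.781 0.103 0.   ]
pad 0.9 [153. 250.] [0.479 0.323 0.   ]
pad 0.69 [408. 252.] [ 0.473 -0.28   0.   ]
gear_stack 0.72 [302. 135.] [ 0.768 -0.031  0.   ]
gear_stack 0.33 [318. 207.] [ 0.582 -0.069  0.   ]
cone 0.84 [408. 165.] [ 0.688 -0.294  0.   ]
brush 0.66 [302. 133.] [ 0.774 -0.033  0.   ]
```

```bash
python3 - <<'E'
import cv2
cv2.imwrite("pics/topz.png",cv2.resize(cv2.imread("pics/top0.png"),(800,600),interpolation=cv2.INTER_CUBIC))
cv2.imwrite("pics/scz.png",cv2.resize(cv2.imread("pics/scene0.png")[50:350,130:450],(640,600),interpolation=cv2.INTER_CUBIC))
E
```

```text
(no output)
```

View pics/topz.png

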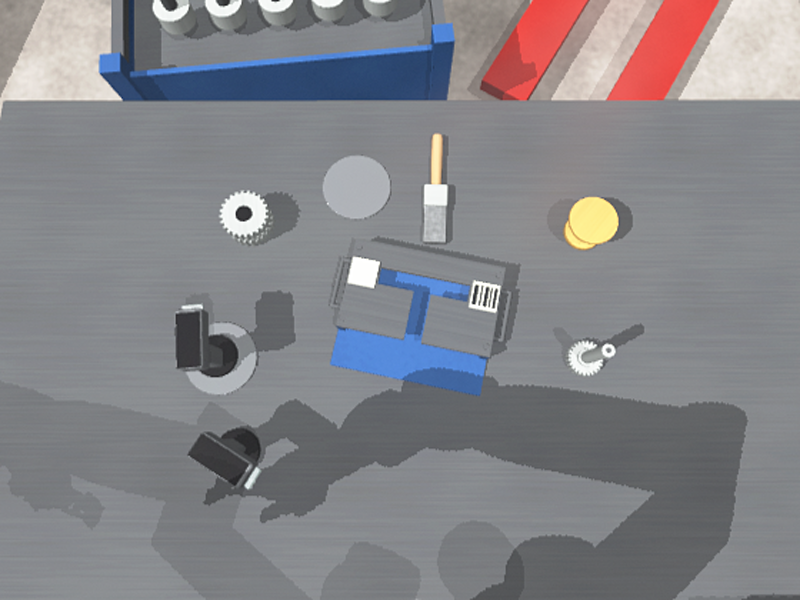

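View pics/scz.png

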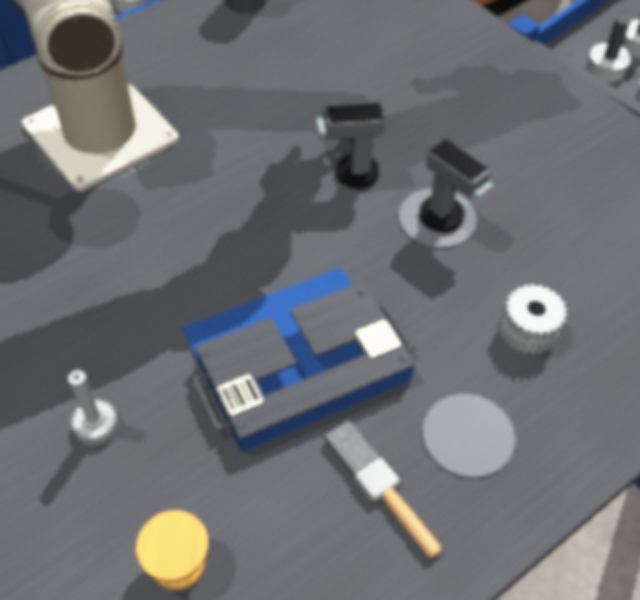

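The top view (zoomed) shows these things:
- The carrier is at about (425,310). The bar-code tag is at its right end (485,296) and the blank at its left end (363,271), so the pocket to use is pocket_right.
- The pinion is at (590,355).
- There are two scanners: one on a pad at (205,350), about 0.58 m from the base, and one at (228,460), about 0.43 m away. The one on the pad is farther away, so it is the one meant.
- There are two pads, at (222,358) and (357,187). The first is farther left, so it is the one meant.

The enlarged crop confirms the choice of scanner and pad. I'll move over the pinion now.

Request:
jog_arm([
  [[0,0,0,-0.0447,-0.0526,0,85],[0,0,0,-0.0447,-0.0526,0,85],[0,0,0,-0.0447,-0.0526,0,85],[0,0,0,-0.0447,-0.0526,0,85],[0,0,0,-0.0447,-0.0526,0,85],[0,0,0,-0.0447,-0.0526,0,85],[0,0,0,-0.0447,-0.0526,0,85],[0,0,0,-0.0447,-0.0526,0,85],[0,0,0,-0.0447,-0.0526,0,85],[0,0,0,-0.0447,-0.0526,0,85],[0,0,0,-0.0447,-0.0526,0,85],[0,0,0,-0.0447,-0.0526,0,85],[0,0,0,-0.0447,-0.0526,0,85],[0,0,0,-0.0447,-0.0526,0,85],[0,0,0,-0.0447,-0.0526,0,85],[0,0,0,-0.0447,-0.0526,0,85],[0,0,0,-0.0447,-0.0526,0,85],[0,0,0,-0.0447,-0.0526,0,85],[0,0,0,-0.0447,-0.0526,0,85],[0,0,0,0,0,0,85]],
])

```text
time: 3.17
tool_pos: [0.4609, -0.2497, 0.2297]
eef_rot: [0.001, 0.15, 0.989, -0.001]
wrist_force: [-0.2, 0.3, 0.6]
finger_gap: 0.993
grasp_force: 0.0
```

```bash
cat > h.py <<'E'
from plant import *
import cv2,numpy as np
from scipy.spatial.transform import Rotation as R
def st():
    s=get_state();q=s["eef_rot"];M=R.from_quat([q[1],q[2],q[3],q[0]]).as_matrix()
    return s,M,np.array(s["tool_pos"])
def cam(n):
    s,M,t=st();p=capture(n);K=np.array([[p["fx"],0,p["cx"]],[0,p["fy"],p["cy"]],[0,0,1]])
    if n=="wrist":
        T=np.eye(4);T[:3,:3]=M;T[:3,3]=t;E=np.linalg.inv(T@np.array(p["mount"]))
    else: E=np.array(p["extrinsics"])
    return p,K,E
def back(K,E,uv,z):
    r=E[:3,:3].T@np.linalg.inv(K)@[*uv,1];c=-E[:3,:3].T@E[:3,3];return c+r*(z-c[2])/r[2]
def proj(K,E,X):
    y=(E[:3,:3]@np.atleast_2d(X).T+E[:3,3:]);y=K@y;return (y[:2]/y[2]).T
def report(extra=()):
    s,M,t=st();print("t",round(s["time"],2),"tcp",np.round(t,4),"x",np.round(M[:,0],3),"y",np.round(M[:,1],3),"zax",np.round(M[:,2],3),"F",np.round(s["wrist_force"],1),"gap",round(s["finger_gap"],3),"g",round(s["grasp_force"],1),"q",np.round(s["joint_pos"],2))
E
python3 - <<'E'
from h import *
report()
try: print("gpo",grip_point_offset)
except Exception as e: print(e)
p,K,E=cam("wrist");cv2.imwrite("pics/w1.png",p["img"]);print(np.round(np.array(p["mount"]),3).tolist(),K[0,0])
for q,z in[("pinion",0)]:
    for d in spot_point(p,q)[:2]:print(q,d["score"],d["uv"],back(K,E,d["uv"],z))
    for d in silhouettes(p,q)[:2]:print(d["score"],d["extent"])
for n in("scene","top"):
    p,K,E=cam(n)
    for q,z in[("carrier",.0),("tag",.045),("blank",.045)]:
        for d in silhouettes(p,q)[:2]:
            m=d["pixels"].astype(np.uint8);c=np.argwhere(m).mean(0)[::-1]
            print(n,q,round(d["score"],2),np.round(c,1),back(K,E,c,z).round(4),m.sum())
E
```

```text
t 3.17 tcp [ 0.4609 -0.2497  0.2297] x [-0.955  0.296 -0.001] y [ 0.296  0.955 -0.002] zax [ 0.001 -0.003 -1.   ] F [-0.2  0.3  0.6] gap 0.993 g 0.0 q [-0.5   0.29  0.06  1.34 -0.   -0.19]
gpo 0.0187
[[-0.001, -0.945, -0.326, 0.084], [1.0, -0.001, 0.0, -0.0], [-0.001, -0.326, 0.945, -0.142], [0.0, 0.0, 0.0, 1.0]] 294.64510743707183
pinion 0.8 [265.4, 191.3] [ 0.47263411 -0.27548128  0.        ]
pinion 0.46 [478.6, 204.4] [ 0.57345147 -0.01128903  0.        ]
0.88 [243.3, 175.4, 43.0, 64.7]
0.35 [373.5, 87.7, 185.8, 191.6]
scene carrier 0.7 [279.  227.5] [ 0.549  -0.0016  0.    ] 5963
scene tag 0.5 [250.9 247.1] [ 0.5752 -0.1114  0.045 ] 231
scene tag 0.24 [277.9 227.5] [ 0.5699 -0.0207  0.045 ] 5700
scene blank 0.71 [318.9 218.8] [0.6142 0.083  0.045 ] 215
top carrier 0.89 [291.6 222.3] [ 0.5452 -0.0049  0.    ] 9506
top tag 0.73 [339.  206.8] [ 0.5732 -0.1133  0.045 ] 374
top blank 0.64 [254.1 189.9] [0.6137 0.0826 0.045 ] 345
```

View pics/w1.png

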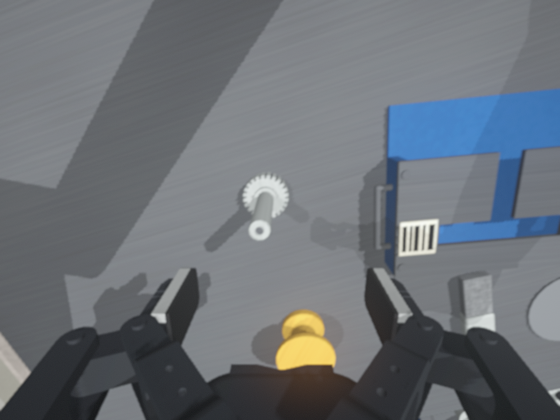

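The wrist view shows the pinion's gear at (265,191) and its stem top at (259,230). The tag's bars are at (418,238).

```bash
python3 - <<'E'
from h import *
p,K,E=cam("wrist");g=cv2.cvtColor(p["img"],6)
print(back(K,E,(259.5,230),.125), back(K,E,(265,192),.015))
for q in("tag","blank"):
    for d in silhouettes(p,q)[:2]:
        c=np.argwhere(d["pixels"]).mean(0)[::-1];print(q,d["score"],c,back(K,E,c,.045))
p,K,E=cam("top")
for q in("pinion",):
    for d in silhouettes(p,q)[:1]:print(d["extent"],back(K,E,spot_point(p,q)[0]["uv"],0))
E
```

```text
[ 0.47321782 -0.26787723  0.125     ] [ 0.46804862 -0.26691576  0.015     ]
tag 0.65 [409.45609756 240.68617886] [ 0.57074715 -0.11239361  0.045     ]
blank 0.52 [557.         236.35185185] [0.61717743 0.0607514  0.045     ]
[394.6, 242.2, 30.7, 21.3] [ 0.47624426 -0.27482415  0.        ]
```

Request:
jog_arm([
  [[0,0,-0.127,0,0,0,85],[0,0,0,-0.014,-0.019,0,85],[0,0,0,-0.0137,-0.019,0,85],[0,0,0,0,0,0,85],[0,0,0,0,0,0,85]],
])

```text
time: 4.43
tool_pos: [0.4705, -0.2692, 0.231]
eef_rot: [-0.0, 0.098, 0.995, 0.0]
wrist_force: [0.8, 0.5, 0.1]
finger_gap: 0.995
grasp_force: 0.0
```

```bash
python3 - <<'E'
from h import *
report()
p,K,E=cam("wrist");cv2.imwrite("pics/w2.png",p["img"])
d=silhouettes(p,"pinion")[0];print(d["extent"])
for z in (0,):print(back(K,E,spot_point(p,"pinion")[0]["uv"],z))
m=d["pixels"];ys=np.argwhere(m);b=ys[ys[:,0]>ys[:,0].max()-3].mean(0)[::-1];print("tip low edge",b,back(K,E,b,.125))
# expected
for X in([.4726,-.2755,.125],[.475,-.28,.125]):print(proj(K,E,X))
E
```

```text
t 4.43 tcp [ 0.4705 -0.2692  0.231 ] x [-0.981  0.195  0.001] y [0.195 0.981 0.   ] zax [-0.001  0.001 -1.   ] F [0.8 0.5 0.1] gap 0.995 g 0.0 q [-0.52  0.33  0.12  1.37  0.   -0.32]
[255.6, 159.6, 43.6, 65.2]
[ 0.4767209  -0.27567762  0.        ]
tip low edge [274.1        222.76666667] [ 0.48257113 -0.27816656  0.125     ]
[[274.75626372 212.02587245]]
[[270.38150994 215.4275381 ]]
```

Request:
jog_arm([
  [[0,0,0,-0.0078,-0.0092,0,85],[0,0,0,0,0,0.05,85],[0,0,0,0,0,0.05,85],[0,0,0,0,0,0.05,85],[0,0,0,0,0,0.05,85],[0,0,0,0,0,0.033,60],[0,0,0,0,0,0.025,40],[0,0,0,0,0,0,40],[0,0,0,0,0,0,40],[0,0,0,0,0,0,40]],
], newtons=40)

```text
time: 5.42
tool_pos: [0.4749, -0.2758, 0.0777]
eef_rot: [0.001, 0.097, 0.995, -0.0]
wrist_force: [-0.1, 0.2, 0.4]
finger_gap: 0.468
grasp_force: 0.0
```

```bash
python3 - <<'E'
from h import *
report()
p,K,E=cam("wrist");cv2.imwrite("pics/w3.png",p["img"])
E
```

```text
t 5.42 tcp [ 0.4749 -0.2758  0.0777] x [-0.981  0.194 -0.002] y [ 0.194  0.981 -0.001] zax [ 0.002 -0.001 -1.   ] F [-0.1  0.2  0.4] gap 0.468 g 0.0 q [-0.53  0.45 -0.12  1.   -0.   -0.33]
```

View pics/w3.png

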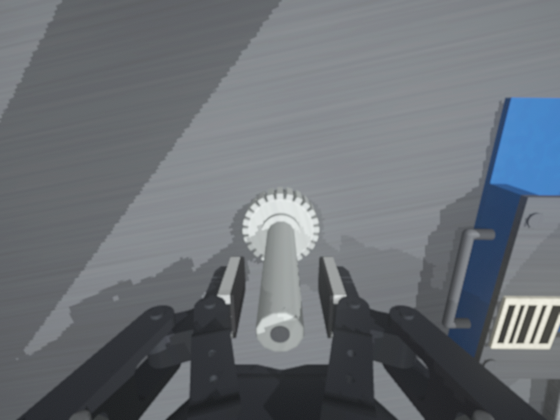

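The stem (top at (279,330)) is centred between the pads. I'll close on it and lift.

Request:
jog_arm([
  [[0,0,0,0,0,0,10],[0,0,0,0,0,0,10],[0,0,0,0,0,0,10],[0,0,0,0,0,0,10],[0,0,0,0,0,0,10],[0,0,0,0,0,-0.02,10],[0,0,0,0,0,-0.04,10],[0,0,0,0,0,-0.04,10],[0,0,0,0,0,0,10],[0,0,0,0,0,0,10]],
], newtons=50)

```text
time: 6.3
tool_pos: [0.4745, -0.2754, 0.1365]
eef_rot: [0.001, 0.097, 0.995, -0.0]
wrist_force: [0.6, -0.3, -5.6]
finger_gap: 0.216
grasp_force: 49.7
```

```bash
python3 - <<'E'
from h import *
report()
s,M,t=st()
p,K,E=cam("wrist");cv2.imwrite("pics/w4.png",p["img"])
d=silhouettes(p,"pinion")[0];ys=np.argwhere(d["pixels"]);print(d["extent"],d["score"],spot_point(p,"pinion")[0]["uv"])
# expected if axis at tool origin, underside z = t.z-.0777
for o in(-.004,0,.004): print(o,[proj(K,E,t+M@[o,0,.0777-h]).round(1).tolist() for h in(0,.125)])
print(ys[ys[:,0]>ys[:,0].max()-2].mean(0)[::-1], proj(K,E,t+M@[-.01,0,.0777-.125]))
E
```

```text
t 6.3 tcp [ 0.4745 -0.2754  0.1365] x [-0.981  0.194 -0.002] y [ 0.194  0.981 -0.   ] zax [ 0.001 -0.001 -1.   ] F [ 0.6 -0.3 -5.6] gap 0.216 g 49.7 q [-0.53  0.39 -0.04  1.14  0.   -0.33]
[247.8, 186.3, 71.8, 161.1] 0.67 [283.0, 220.2]
-0.004 [[[281.2, 224.5]], [[281.3, 340.8]]]
0 [[[281.2, 219.8]], [[281.3, 332.8]]]
0.004 [[[281.2, 215.1]], [[281.3, 324.5]]]
[282.         348.39285714] [[281.28799842 352.55579147]]
```

Request:
jog_arm([
  [[0,0,0,0.0068,0.0259,0,10],[0,0,0,0.0135,0.0518,0,10],[0,0,0,0.0135,0.0518,0,10],[0,0,0,0.0135,0.0518,0,10],[0,0,0,0.0135,0.0518,0,10],[0,0,0,0.0135,0.0518,0,10],[0,0,0,0.0135,0.0518,0,10],[0,0,0,0.0135,0.0518,0,10],[0,0,0,0.0135,0.0518,0,10],[0,0,0,0.0068,0.0259,0,10],[0,0,0,0,0,0,10],[0,0,0,0,0,0,10],[0,0,0,0,0,0,10]],
])

```text
time: 7.53
tool_pos: [0.4559, 0.0132, 0.1356]
eef_rot: [-0.001, 0.097, 0.995, -0.0]
wrist_force: [0.4, 0.2, -5.5]
finger_gap: 0.22
grasp_force: 49.9
```

```bash
python3 - <<'E'
from h import *
report()
def plates(p):
    for q,z in(("tag",.045),("blank",.045)):
        for d in silhouettes(p,q)[:1]:
            c=np.argwhere(d["pixels"]).mean(0)[::-1];print(q,round(d["score"],2),c.round(1),back(K,E,c,z).round(4))
    for q,z in(("mouth",.042),("corner",.042),("tag",.042),("blank",.042)):
        for d in spot_point(p,q)[:1]:print(q,round(d["score"],2),np.round(d["uv"],1),back(K,E,d["uv"],z).round(4))
p,K,E=cam("wrist");cv2.imwrite("pics/w5.png",p["img"]);plates(p)
p,K,E=cam("top");cv2.imwrite("pics/t5.png",p["img"]);np.savez("t5.npz",K=K,E=E);plates(p)
E
```

```text
t 7.53 tcp [0.4559 0.0132 0.1356] x [-0.981  0.193  0.002] y [ 0.193  0.981 -0.001] zax [-0.002 -0.001 -1.   ] F [ 0.4  0.2 -5.5] gap 0.22 g 49.9 q [ 0.03  0.22 -0.28  1.07 -0.    0.22]
tag 0.56 [169.1 355.4] [ 0.582  -0.1269  0.045 ]
corner 0.78 [281.2 343.3] [ 0.5916 -0.0138  0.042 ]
tag 0.48 [178.8 341.9] [ 0.57   -0.1139  0.042 ]
blank 0.44 [379.1 342. ] [0.609  0.0826 0.042 ]
tag 0.49 [343.1 206.9] [ 0.5731 -0.1227  0.045 ]
blank 0.7 [141.  240.5] [0.4958 0.337  0.045 ]
tag 0.46 [339.8 207. ] [ 0.5735 -0.1155  0.042 ]
blank 0.22 [151.6 249.7] [0.4754 0.3125 0.042 ]
```

View pics/w5.png

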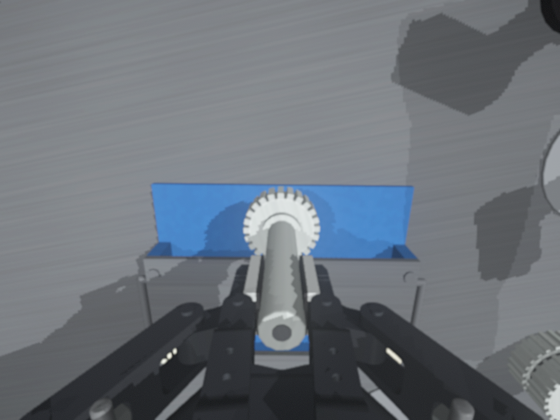

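The wrist view shows the blue apron's front corners at (153,184) and (411,187). The plate's front edge is at about row 259. The pinion is centred before the slot and the tool is nearly aligned.

```bash
python3 - <<'E'
from h import *
s,M,t=st();p,K,E=cam("wrist");im=p["img"].astype(int)
m=((im[...,0]>im[...,2]+60)).astype(np.uint8);m[:150]=0
L=[];T=[]
for u in list(range(170,236,4))+list(range(328,400,4)):
    T.append((u,np.argmax(m[:,u])-.5))
T=np.array(T);a=np.polyfit(*T.T,1);r=T[:,1]-np.polyval(a,T[:,0]);print("edge",a,r.std())
le,ri=[],[]
for v in range(195,235,4):
    w=np.where(m[v])[0];le.append(w.min()-.5);ri.append(w.max()+.5)
print(np.round(le,1),np.round(ri,1))
vs=np.arange(195,235,4);pl=np.polyfit(vs,le,1);pr=np.polyfit(vs,ri,1)
def inter(pp):
    u=np.polyval(pp,185.);
    for _ in range(5):u=np.polyval(pp,np.polyval(a,u))
    return u,np.polyval(a,u)
A,B=[back(K,E,inter(q),.006)[:2] for q in(pl,pr)];print(A,B,np.linalg.norm(A-B))
d=(B-A)/np.linalg.norm(B-A);ey=d if d[1]>0 else -d;ex=np.array([ey[1],-ey[0]])
O=(A+B)/2+.135*ex;print("O",O,"yaw",np.arctan2(ex[1],ex[0]),"corner",O+.02*ex,"tcp in carrier",[(t[:2]-O)@ex,(t[:2]-O)@ey])
print("tool yaw off", np.arctan2(-M[1,0],-M[0,0])-np.arctan2(ex[1],ex[0]))
E
```

```text
edge [9.91912065e-03 1.79908707e+02] 0.280066300191473
[152.5 152.5 152.5 153.5 154.5 154.5 155.5 155.5 156.5 156.5] [411.5 411.5 410.5 409.5 409.5 408.5 408.5 407.5 406.5 406.5]
[ 0.41428153 -0.10469069] [0.46532556 0.13955783] 0.24952521175054973
O [ 0.57194871 -0.01018266] yaw -0.20601891271506298 corner [ 0.59152577 -0.01427395] tcp in carrier [np.float64(-0.117583741993667), np.float64(-0.0006553192697313998)]
tool yaw off 0.010956447165971883
```

Request:
jog_arm([
  [[0,0,0.014,0,0.001,0.028,10],[0,0,0,0,0,0.028,10],[0,0,0,0,0,0.022,10],[0,0,0,0,0,0.006,10],[0,0,0,0,0,0,10],[0,0,0,0,0,0,10],[0,0,0,0,0,0,10]],
])

```text
time: 8.87
tool_pos: [0.4578, 0.0139, 0.087]
eef_rot: [0.001, 0.103, 0.995, 0.0]
wrist_force: [0.8, -0.5, -5.5]
finger_gap: 0.22
grasp_force: 50.2
```

```bash
python3 - <<'E'
from h import *
O=np.array([.57195,-.01018]);ex=np.array([np.cos(.206),-np.sin(.206)]);ey=np.array([-ex[1],ex[0]])
report();s,M,t=st();print((t[:2]-O)@ex,(t[:2]-O)@ey,np.arctan2(-M[1,0],-M[0,0]))
E
```

```text
t 8.87 tcp [0.4578 0.0139 0.087 ] x [-0.979  0.205 -0.002] y [0.205 0.979 0.001] zax [ 0.002  0.    -1.   ] F [ 0.8 -0.5 -5.5] gap 0.22 g 50.2 q [ 0.03  0.28 -0.35  0.94  0.    0.24]
-0.11669413986761888 0.0002103101723230996 -0.20600792203702836
```

Request:
jog_arm([
  [[0,0,0,0,0,0.002,10],[0,0,0,-0.0133,0,0,10],[0,0,0,-0.0133,0,0,10],[0,0,0,-0.0133,0,0,10],[0,0,0,-0.0133,0,0,10],[0,0,0,-0.0133,0,0,10],[0,0,0,-0.0133,0,0,10],[0,0,0,-0.0133,0,0,10],[0,0,0,-0.0133,0,0,10],[0,0,0,0,0,0,10],[0,0,0,0,0,0,10]],
])

```text
time: 9.78
tool_pos: [0.5196, 0.0007, 0.0847]
eef_rot: [-0.0, 0.103, 0.995, 0.0]
wrist_force: [-1.6, -0.3, -6.8]
finger_gap: 0.221
grasp_force: 50.1
```

```bash
cat >> h.py <<'E'
O=np.array([.57195,-.01018]);ex=np.array([np.cos(.206),-np.sin(.206)]);ey=np.array([-ex[1],ex[0]])
def carr():
    s,M,t=st();print("carrier xy",np.round([(t[:2]-O)@ex,(t[:2]-O)@ey],4),"yaw",round(np.arctan2(-M[1,0],-M[0,0]),4))
E
python3 -c "
from h import *
report();carr()
p,K,E=cam('wrist');cv2.imwrite('pics/w6.png',p['img'])"
```

```text
t 9.78 tcp [0.5196 0.0007 0.0847] x [-0.979  0.205  0.   ] y [0.205 0.979 0.   ] zax [-0.  0. -1.] F [-1.6 -0.3 -6.8] gap 0.221 g 50.1 q [ 0.    0.39 -0.19  0.99  0.    0.21]
carrier xy [-0.0534 -0.0001] yaw -0.2063
```

View pics/w6.png

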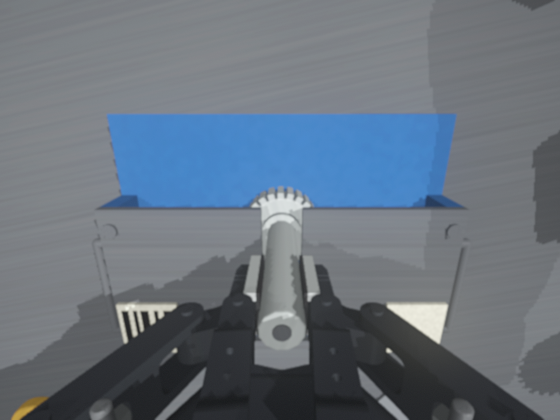

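The gear is under the plate and the stem is centred in the slot (282,225), with almost no side force. I'll continue to the corner.

Request:
jog_arm([
  [[0,0,0,-0.0135,0,0,10],[0,0,0,-0.0135,0,0,10],[0,0,0,-0.0135,0,0,10],[0,0,0,-0.0135,0,0,10],[0,0,0,-0.0135,0,0,10],[0,0,0,-0.0135,0,0,10],[0,0,0,-0.0135,0,0,10],[0,0,0,-0.0135,0,0,10],[0,0,0,-0.0135,0,0,10],[0,0,0,-0.002,0,0,10],[0,0,0,0,0,0,10],[0,0,0,0,0,0,10]],
])

```text
time: 10.83
tool_pos: [0.5914, -0.0144, 0.0846]
eef_rot: [-0.001, 0.103, 0.995, -0.0]
wrist_force: [-0.2, 0.6, -6.7]
finger_gap: 0.217
grasp_force: 50.1
```

```bash
python3 -c "
from h import *
report();carr()
p,K,E=cam('wrist');cv2.imwrite('pics/w7.png',p['img'])
for q in('tag','blank'):
    for d in silhouettes(p,q)[:1]:
        c=np.argwhere(d['pixels']).mean(0)[::-1];X=back(K,E,c,.045)[:2]-O;print(q,d['score'],c,X@ex,X@ey)
"
```

```text
t 10.83 tcp [ 0.5914 -0.0144  0.0846] x [-0.979  0.205  0.001] y [ 0.205  0.979 -0.   ] zax [-0.001  0.    -1.   ] F [-0.2  0.6 -6.7] gap 0.217 g 50.1 q [-0.02  0.52  0.02  1.07  0.    0.18]
carrier xy [ 0.0199 -0.0001] yaw -0.2061
tag 0.6 [135.29780724 239.2299847 ] 0.019121966423673902 -0.09867139462098182
```

Request:
jog_arm([
  [[0,0,0,0,-0.0125,0,10],[0,0,0,0,-0.0125,0,10],[0,0,0,0,-0.0125,0,10],[0,0,0,0,-0.0125,0,10],[0,0,0,0,-0.0125,0,10],[0,0,0,0,-0.0125,0,10],[0,0,0,0,-0.0125,0,10],[0,0,0,0,-0.0125,0,10],[0,0,0,0,-0.0017,0,10],[0,0,0,0,0,0,10],[0,0,0,0,0,0,10]],
])

```text
time: 11.9
tool_pos: [0.5794, -0.0741, 0.0849]
eef_rot: [0.0, 0.103, 0.995, 0.0]
wrist_force: [0.3, 1.0, -5.1]
finger_gap: 0.218
grasp_force: 50.0
```

```bash
python3 -c "
from h import *
report();carr()
"
```

```text
t 11.9 tcp [ 0.5794 -0.0741  0.0849] x [-0.979  0.205 -0.   ] y [0.205 0.979 0.   ] zax [ 0.  0. -1.] F [ 0.3  1.  -5.1] gap 0.218 g 50.0 q [-0.13  0.5  -0.    1.06  0.    0.08]
carrier xy [ 0.0204 -0.061 ] yaw -0.2062
```

Fully home with no contact force. I'll lower it the last millimetre, release it and retreat upward.

Request:
jog_arm([
  [[0,0,0,0,0,0.001,10],[0,0,0,0,0,0.0008,10],[0,0,0,0,0,0,10],[0,0,0,0,0,0,15],[0,0,0,0,0,0,40],[0,0,0,0,0,0,60],[0,0,0,0,0,0,60],[0,0,0,0,0,0,60],[0,0,0,0,0,-0.02,60],[0,0,0,0,0,-0.05,60],[0,0,0,0,0,-0.06,60],[0,0,0,0,0,-0.06,70],[0,0,0,0,0,-0.06,85],[0,0,0,0,0,0,85],[0,0,0,0,0,0,85]],
])

```text
time: 13.15
tool_pos: [0.5814, -0.0744, 0.2375]
eef_rot: [0.004, 0.103, 0.995, -0.0]
wrist_force: [-0.4, 0.1, -1.2]
finger_gap: 0.995
grasp_force: 0.0
```

```bash
python3 -c "
from h import *
report();carr()
p,K,E=cam('wrist');cv2.imwrite('pics/w8.png',p['img'])
P=np.append(O+.02*ex-.061*ey,0)
print('stem top expected',proj(K,E,P+[0,0,.131]),'collar',proj(K,E,P+[0,0,.032]))
for q in('tag',):
    for d in silhouettes(p,q)[:1]:
        c=np.argwhere(d['pixels']).mean(0)[::-1];X=back(K,E,c,.045)[:2]-O;print(q,d['score'],c,X@ex,X@ey)
"
```

```text
t 13.15 tcp [ 0.5814 -0.0744  0.2375] x [-0.979  0.205 -0.008] y [0.205 0.979 0.001] zax [ 0.008 -0.001 -1.   ] F [-0.4  0.1 -1.2] gap 0.995 g 0.0 q [-0.13  0.41  0.25  1.41 -0.    0.08]
carrier xy [ 0.0223 -0.0609] yaw -0.2061
stem top expected [[281.07076335 204.88370847]] collar [[281.04173201 178.70913865]]
tag 0.79 [247.97048236 180.98704104] 0.01955010071823005 -0.09942291523974843
```

View pics/w8.png

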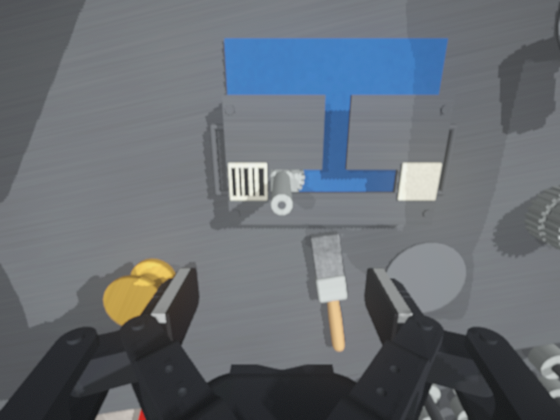

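The pinion stands upright in the right arm beside the tag: stem top at (282,205), exactly where predicted, with the tag at (248,181). Next is the scanner.

Request:
jog_arm([
  [[0,0,0,0.0145,0.028,-0.01,85],[0,0,0,0.0289,0.0557,-0.01,85],[0,0,0,0.0289,0.0557,-0.01,85],[0,0,0,0.0289,0.0557,-0.01,85],[0,0,0,0.0289,0.0557,0,85],[0,0,0,0.0289,0.0557,0,85],[0,0,0,0.0289,0.0557,0,85],[0,0,0,0.0289,0.0557,0,85],[0,0,0,0.0289,0.0557,0,85],[0,0,0,0.0289,0.0557,0,85],[0,0,0,0.0289,0.0557,0,85],[0,0,0,0.0145,0.028,0,85],[0,0,0,0,0,0,85],[0,0,0,0,0,0,85],[0,0,0,0,0,0,85]],
])

```text
time: 14.5
tool_pos: [0.4674, 0.324, 0.2564]
eef_rot: [-0.001, 0.103, 0.995, -0.001]
wrist_force: [-0.6, -0.3, 0.7]
finger_gap: 0.996
grasp_force: 0.0
```

```bash
python3 -c "
from h import *
report()
p,K,E=cam('wrist');cv2.imwrite('pics/w9.png',p['img'])
for q,z in(('scanner',.004),('scanner_eye',.108),('pad',.004)):
    for d in spot_point(p,q)[:2]:print(q,round(d['score'],2),np.round(d['uv'],1),back(K,E,d['uv'],z).round(4))
for q,z in (('scanner',.135),('pad',.004)):
  for d in silhouettes(p,q)[:1]:
    m=d['pixels'].astype(np.uint8);print(q,d['score'],d['extent'])
"
```

```text
t 14.5 tcp [0.4674 0.324  0.2564] x [-0.979  0.205  0.002] y [ 0.205  0.979 -0.003] zax [-0.002 -0.002 -1.   ] F [-0.6 -0.3  0.7] gap 0.996 g 0.0 q [ 0.61  0.37  0.26  1.45 -0.    0.81]
scanner 0.88 [228.8  76.9] [0.3358 0.2854 0.004 ]
scanner 0.6 [288.8 186.2] [0.4861 0.3302 0.004 ]
scanner_eye 0.74 [125.4 294.9] [0.5478 0.1223 0.108 ]
scanner_eye 0.53 [140.6  36.7] [0.3021 0.2336 0.108 ]
pad 0.81 [197.1 367.4] [0.7708 0.1105 0.004 ]
pad 0.45 [ 47.9 296.8] [ 0.5843 -0.0775  0.004 ]
scanner 0.65 [127.3, 6.7, 125.4, 96.7]
pad 0.7 [182.5, 340.4, 45.5, 41.2]
```

View pics/w9.png

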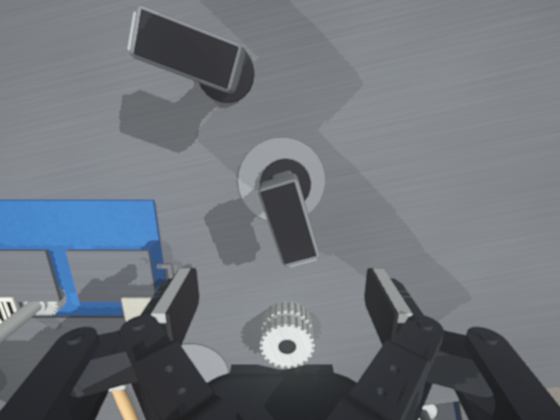

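The wrist view shows the meant scanner on its pad, with head corners at (260,190), (297,180), (317,256) and (290,265). The pad is centred at about (281,182). The near look-alike is at (188,55).

```bash
python3 -c "
from h import *
p,K,E=cam('wrist')
im=cv2.imread('pics/w9.png')
cv2.imwrite('pics/w9z.png',cv2.resize(im[130:280,210:350],None,fx=4,fy=4,interpolation=cv2.INTER_CUBIC))
c=[(260,190),(297,180),(317,256),(290,265)]
X=[back(K,E,u,.135)[:2].round(4) for u in c];print(X)
f=(X[2]+X[3])/2;b=(X[0]+X[1])/2;d=f-b;print('len',np.linalg.norm(d),np.linalg.norm(X[0]-X[1]),'yaw',np.arctan2(d[1],d[0]),'origin',b+.032*d/np.linalg.norm(d))
# pad via circle fit of edge pixels
print('pad',back(K,E,(281,182),.004), 'foot',back(K,E,(288,181),.016))
"
```

```text
[array([0.4522, 0.3072]), array([0.4499, 0.3427]), array([0.5309, 0.3475]), array([0.5353, 0.3189])]
len 0.08246371929521493 0.03557442901860833 yaw 0.10021163886313815 origin [0.48288946 0.32815141]
pad [0.47994141 0.32123763 0.004     ] foot [0.47767955 0.33126615 0.016     ]
```

View pics/w9z.png

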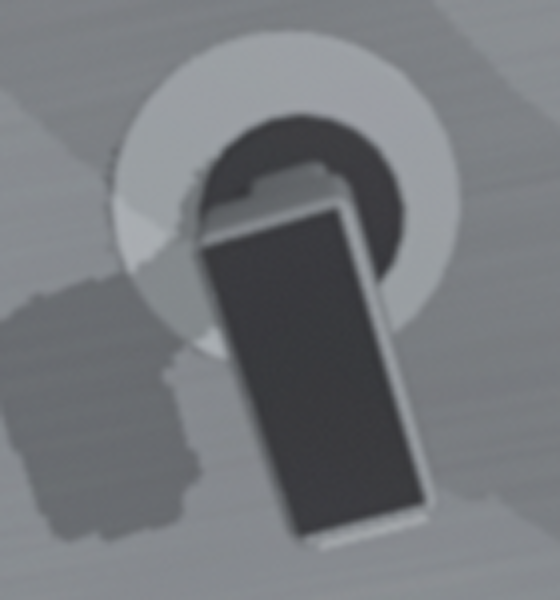

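```bash
python3 -c "
from h import *
p,K,E=cam('wrist');s,M,t=st()
c=[(261.3,191.3),(295,182),(316.3,256.8),(285,264.3)]
X=[back(K,E,u,.135)[:2] for u in c];print(np.round(X,4))
f=(X[2]+X[3])/2;b=(X[0]+X[1])/2;d=f-b;L=np.linalg.norm(d);d/=L;yaw=np.arctan2(d[1],d[0])
o=(f+b)/2-.012*d;print('len',L,'yaw',yaw,'origin',o)
F=back(K,E,(285.8,183.3),.016);print('foot',F,'pad',back(K,E,(281.5,181.3),.004))
g=o+.01*d;tx=np.array([-d[0],-d[1]]);ty=np.array([-d[1],d[0]])
D=g-t[:2];print('grip',g,'yaw change',yaw-np.arctan2(-M[1,0],-M[0,0]),'shift after turn x,y mm',1e3*D@tx,1e3*D@ty)
"
```

```text
[[0.4536 0.3083]
 [0.4514 0.3407]
 [0.5316 0.3469]
 [0.5334 0.3143]]
len 0.08026518413314071 yaw 0.07607404447625797 origin [0.48055048 0.32664834]
foot [0.48014803 0.32796964 0.016     ] pad [0.47911288 0.32232601 0.004     ]
grip [0.49052156 0.32740835] yaw change 0.2832887443041876 shift after turn x,y mm -22.522713288610067 1.3736697158679478
```

Request:
jog_arm([
  [[0,0,-0.12,0,0,0,85],[0,0,-0.12,0,0,0,85],[0,0,-0.12,0,0,0,85],[0,0,0,-0.0375,0.0023,0,85],[0,0,0,0,0,0.05,85],[0,0,0,0,0,0.05,85],[0,0,0,0,0,0.05,75],[0,0,0,0,0,0.05,65],[0,0,0,0,0,0.05,60],[0,0,0,0,0,0.0167,60],[0,0,0,0,0,0,60],[0,0,0,0,0,0,60]],
], newtons=50)

```text
time: 15.9
tool_pos: [0.4904, 0.3281, 0.0984]
eef_rot: [-0.0, -0.038, 0.999, -0.0]
wrist_force: [1.1, 0.8, 0.6]
finger_gap: 0.697
grasp_force: 0.0
```

```bash
python3 -c "
from h import *
report()
p,K,E=cam('wrist');cv2.imwrite('pics/w10.png',p['img'])
g=cv2.cvtColor(p['img'],6);
for d in silhouettes(p,'scanner')[:2]:print(d['score'],d['extent'])
s,M,t=st();o=np.array([.4805,.3266,.004]);c,sn=np.cos(.076),np.sin(.076)
R2=np.array([[c,-sn,0],[sn,c,0],[0,0,1]])
print(proj(K,E,o+(R2@np.array([[-.032,.02,.131],[-.032,-.02,.131],[.056,-.02,.131],[.056,.02,.131]]).T).T).round(0).tolist(),'yaw',np.arctan2(-M[1,0],-M[0,0]))
"
```

```text
t 15.9 tcp [0.4904 0.3281 0.0984] x [-0.997 -0.076  0.   ] y [-0.076  0.997 -0.   ] zax [-0. -0. -1.] F [1.1 0.8 0.6] gap 0.697 g 0.0 q [ 0.59  0.5   0.03  1.1  -0.    0.51]
0.66 [231.2, 161.7, 92.7, 205.5]
0.6 [182.7, 1.4, 97.5, 42.7]
[[331.0, 224.0], [227.0, 224.0], [238.0, 394.0], [321.0, 394.0]] yaw 0.07659340098306498
```

View pics/w10.png

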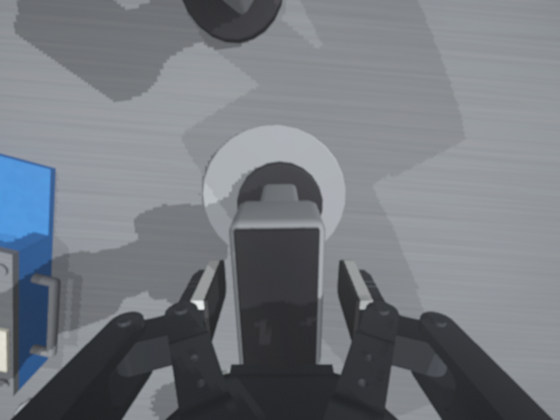

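The head (columns 232 to 325) is centred between the pads, above its foot and pad. I'll close and lift. My ten picture views are used up, so I'll go by measurements from here.

Request:
jog_arm([
  [[0,0,0,0,0,0.0033,60],[0,0,0,0,0,0,30],[0,0,0,0,0,0,30],[0,0,0,0,0,0,30],[0,0,0,0,0,0,30],[0,0,0,0,0,0,30],[0,0,0,0,0,0,30]],
], newtons=50)

```text
time: 16.58
tool_pos: [0.4909, 0.3281, 0.0972]
eef_rot: [0.001, -0.038, 0.999, 0.0]
wrist_force: [0.3, -2.0, 6.1]
finger_gap: 0.463
grasp_force: 50.4
```

```bash
python3 -c "
from h import *
report()"
```

```text
t 16.58 tcp [0.4909 0.3281 0.0972] x [-0.997 -0.076 -0.002] y [-0.076  0.997  0.001] zax [ 0.002  0.001 -1.   ] F [ 0.3 -2.   6.1] gap 0.463 g 50.4 q [ 0.59  0.5   0.03  1.1  -0.    0.51]
```

Request:
jog_arm([
  [[0,0,0,0,0,-0.02,30],[0,0,0,0,0,-0.04,30],[0,0,0,0,0,-0.05,30],[0,0,0,0,0,-0.03,30],[0,0,0,0,0,0,30],[0,0,0,0,0,0,30]],
])

```text
time: 17.08
tool_pos: [0.4904, 0.3284, 0.18]
eef_rot: [0.001, -0.038, 0.999, 0.001]
wrist_force: [-0.6, 1.4, -3.4]
finger_gap: 0.461
grasp_force: 51.1
```

```bash
python3 -c "
from h import *
report()
s,M,t=st()
yt=np.arctan2(-M[1,0],-M[0,0])
tag=O+.02*ex-.1*ey
# beam: eye horizontal .058 ahead of origin, origin .010 behind TCP; dist .15
for hd in(-.206,-.15,-.25):
    d=np.array([np.cos(hd),np.sin(hd)])
    org=tag-d*(.058+.15*np.cos(np.pi/3));tcp=org+.01*d
    # foot z = tag top .045 + .15*sin60 - .104
    fz=.045+.15*np.sin(np.pi/3)-.104
    print(hd,'tcp',tcp,'footz',fz,'delta in tool now',np.round(M.T@np.append(tcp-t[:2],0),4),'turn world',hd-yt)
"
```

```text
t 17.08 tcp [0.4904 0.3284 0.18  ] x [-0.997 -0.077 -0.001] y [-0.077  0.997  0.001] zax [ 0.001  0.001 -1.   ] F [-0.6  1.4 -3.4] gap 0.461 g 51.1 q [0.59 0.44 0.16 1.29 0.   0.51]
-0.206 tcp [ 0.45067312 -0.08699744] footz 0.0709038105676658 delta in tool now [ 0.0715 -0.4111 -0.0005] turn world -0.282781761120939
-0.15 tcp [ 0.44945368 -0.09377572] footz 0.0709038105676658 delta in tool now [ 0.0733 -0.4178 -0.0005] turn world -0.226781761120939
-0.25 tcp [ 0.4518963  -0.08172593] footz 0.0709038105676658 delta in tool now [ 0.0699 -0.406  -0.0005] turn world -0.32678176112093904
```

Request:
jog_arm([
  [[0,0,0,0.0046,-0.0264,0,30],[0,0,0,0.0092,-0.0527,0,30],[0,0,0,0.0092,-0.0527,0,30],[0,0,0,0.0092,-0.0527,0,30],[0,0,0,0.0092,-0.0527,0,30],[0,0,0,0.0092,-0.0527,0,30],[0,0,0,0.0092,-0.0527,0,30],[0,0,0,0.0092,-0.0527,0,30],[0,0,0,0.0092,-0.0527,0,30],[0,0,0,0.0092,-0.0527,0,30],[0,0,0,0.0092,-0.0527,0,30],[0,0,0,0.0092,-0.0527,0,30],[0,0,0,0.0092,-0.0527,0,30],[0,0,0,0.0046,-0.0264,0,30],[0,0,0.09,0,0,0.009,30],[0,0,0.09,0,0,0.009,30],[0,0,0.09,0,0,0.0086,30],[0,0,0.09,0,0,0,30],[0,0,0,0,0,0,30],[0,0,0,0,0,0,30]],
])

```text
time: 18.75
tool_pos: [0.4487, -0.0871, 0.162]
eef_rot: [-0.002, 0.102, 0.995, 0.0]
wrist_force: [-0.4, -0.3, -2.5]
finger_gap: 0.467
grasp_force: 51.7
```

```bash
python3 -c "
from h import *
report();s,M,t=st()
d=-M[:2,0]
tag=np.append(O+.02*ex-.1*ey,.045)
org=t-np.array([0,0,.0972-.004])-np.append(.01*d,0)
eye=org+np.append(.058*d,.104);b=np.append(.5*d,-np.sqrt(.75))
v=tag-eye;L=v@b;print('along',L,'miss',np.round(v-L*b,4), 'miss in tool', np.round(M.T@(v-L*b),4))
# independent look at the scanner and tag
for n in('scene','top'):
    p,K,E=cam(n)
    for q,z in(('scanner',org[2]),('scanner_eye',eye[2]),('tag',.042)):
        X=org if q=='scanner' else eye if q=='scanner_eye' else tag
        print(n,q,'exp',proj(K,E,X).round(0).tolist(),[(round(e['score'],2),np.round(e['uv']).tolist()) for e in spot_point(p,q)[:3]])
"
```

```text
t 18.75 tcp [ 0.4487 -0.0871  0.162 ] x [-0.979  0.203  0.004] y [0.203 0.979 0.   ] zax [-0.004  0.001 -1.   ] F [-0.4 -0.3 -2.5] gap 0.467 g 51.7 q [-0.19  0.2  -0.23  1.14  0.    0.01]
along 0.14910865130271897 miss [ 0.0023 -0.0002  0.0013] miss in tool [-0.0023  0.0002 -0.0014]
scene scanner exp [[229.0, 202.0]] [(0.85, [228.0, 199.0]), (0.78, [309.0, 138.0]), (0.54, [283.0, 235.0])]
scene scanner_eye exp [[234.0, 195.0]] [(0.56, [234.0, 197.0]), (0.41, [292.0, 111.0])]
scene tag exp [[250.0, 246.0]] [(0.51, [249.0, 246.0])]
top scanner exp [[329.0, 265.0]] [(0.79, [167.0, 314.0]), (0.77, [331.0, 269.0])]
top scanner_eye exp [[341.0, 232.0]] [(0.41, [177.0, 333.0])]
top tag exp [[339.0, 208.0]] [(0.64, [339.0, 206.0])]
```

The computed beam misses the tag's centre by about 2.6 mm at 149 mm, well within limits. I'll hold still there.

Request:
jog_arm([
  [[0,0,0,-0.003,0,0,30],[0,0,0,0,0,0,30],[0,0,0,0,0,0,30],[0,0,0,0,0,0,30],[0,0,0,0,0,0,30],[0,0,0,0,0,0,30],[0,0,0,0,0,0,30],[0,0,0,0,0,0,30],[0,0,0,0,0,0,30],[0,0,0,0,0,0,30],[0,0,0,0,0,0,30],[0,0,0,0,0,0,30],[0,0,0,0,0,0,30],[0,0,0,0,0,0,30],[0,0,0,0,0,0,30],[0,0,0,0,0,0,30],[0,0,0,0,0,0,30],[0,0,0,0,0,0,30],[0,0,0,0,0,0,30],[0,0,0,0,0,0,30]],
])

```text
time: 20.82
tool_pos: [0.4519, -0.0877, 0.1639]
eef_rot: [0.0, 0.103, 0.995, 0.0]
wrist_force: [-0.2, -0.5, -2.8]
finger_gap: 0.465
grasp_force: 51.7
```

Request:
jog_arm([
  [[0,0,0,0,0,0,30],[0,0,0,0,0,0,30],[0,0,0,0,0,0,30],[0,0,0,0,0,0,30],[0,0,0,0,0,0,30],[0,0,0,0,0,0,30],[0,0,0,0,0,0,30],[0,0,0,0,0,0,30],[0,0,0,0,0,0,30],[0,0,0,0,0,0,30],[0,0,0,0,0,0,30],[0,0,0,0,0,0,30]],
])

```text
time: 21.82
tool_pos: [0.4518, -0.0877, 0.1639]
eef_rot: [-0.0, 0.103, 0.995, 0.0]
wrist_force: [0.2, 0.2, -2.4]
finger_gap: 0.461
grasp_force: 51.7
```

```bash
python3 -c "
from h import *
report();s,M,t=st()
d=-M[:2,0]
# place: origin over pad centre (.479,.3225); after reverse turn heading .0766
e=np.array([np.cos(.0766),np.sin(.0766)]);T=np.append(np.array([.479,.3235])+.01*e,.18)
print('target',T,'delta tool now',np.round(M.T@(T-t),4))
"
```

```text
t 21.82 tcp [ 0.4518 -0.0877  0.1639] x [-0.979  0.205  0.   ] y [0.205 0.979 0.   ] zax [-0.  0. -1.] F [ 0.2  0.2 -2.4] gap 0.461 g 51.7 q [-0.19  0.21 -0.22  1.14  0.    0.01]
target [0.48897068 0.32426525 0.18      ] delta tool now [ 0.048   0.4109 -0.0161]
```

Request:
jog_arm([
  [[0,0,0,0,0,-0.027,30],[0,0,0,0.0031,0.0264,0,30],[0,0,0,0.0062,0.0527,0,30],[0,0,0,0.0062,0.0527,0,30],[0,0,0,0.0062,0.0527,0,30],[0,0,0,0.0062,0.0527,0,30],[0,0,0,0.0062,0.0527,0,30],[0,0,0,0.0062,0.0527,0,30],[0,0,0,0.0062,0.0527,0,30],[0,0,0,0.0062,0.0527,0,30],[0,0,0,0.0062,0.0527,0,30],[0,0,0,0.0062,0.0527,0,30],[0,0,0,0.0062,0.0527,0,30],[0,0,0,0.0062,0.0527,0,30],[0,0,0,0.0031,0.0264,0,30],[0,0,-0.12,0,0,0,30],[0,0,-0.12,0,0,0,30],[0,0,-0.12,0,0,0,30],[0,0,0,0,0,0,30],[0,0,0,0,0,0,30]],
])

```text
time: 23.48
tool_pos: [0.4886, 0.3246, 0.1798]
eef_rot: [-0.0, -0.037, 0.999, -0.0]
wrist_force: [-1.0, 0.6, -3.2]
finger_gap: 0.461
grasp_force: 51.8
```

```bash
python3 -c "
from h import *
report();s,M,t=st()
print(M.T@(np.array([.489,.3243,.0975])-t))
p,K,E=cam('top')
for q in('pad','scanner','pinion'):print(q,[(round(e['score'],2),np.round(back(K,E,e['uv'],.004),3).tolist()) for e in spot_point(p,q)[:3]])
"
```

```text
t 23.48 tcp [0.4886 0.3246 0.1798] x [-0.997 -0.074  0.   ] y [-0.074  0.997 -0.   ] zax [-0. -0. -1.] F [-1.   0.6 -3.2] gap 0.461 g 51.8 q [ 0.59  0.44  0.15  1.29 -0.    0.51]
[-0.00045183 -0.0003033   0.08230153]
pad [(0.93, [0.473, 0.324, 0.004]), (0.72, [0.781, 0.101, 0.004])]
scanner [(0.97, [0.482, 0.344, 0.004]), (0.68, [0.332, 0.275, 0.004])]
pinion [(0.59, [0.582, -0.077, 0.004])]
```

Request:
jog_arm([
  [[0,0,0,0,0,0.045,30],[0,0,0,0,0,0.04,30],[0,0,0,0,0,0.03,30],[0,0,0,0,0,0.013,30],[0,0,0,0,0,0.006,30],[0,0,0,0,0,0.002,30],[0,0,0,0,0,0,30],[0,0,0,0,0,0,30]],
])

```text
time: 24.35
tool_pos: [0.4896, 0.3252, 0.0999]
eef_rot: [0.001, -0.038, 0.999, 0.001]
wrist_force: [-0.5, 0.3, -2.6]
finger_gap: 0.459
grasp_force: 51.7
```

Still hanging (-2.6 N), so I'll lower the last 2 to 3 mm in small steps.

Request:
jog_arm([
  [[0,0,0,0,0,0.0015,30],[0,0,0,0,0,0.0015,30],[0,0,0,0,0,0.0007,30],[0,0,0,0,0,0,30],[0,0,0,0,0,0,30]],
])

```text
time: 24.77
tool_pos: [0.4893, 0.3249, 0.0972]
eef_rot: [0.001, -0.038, 0.999, 0.0]
wrist_force: [-0.1, -1.3, 3.1]
finger_gap: 0.462
grasp_force: 52.2
```

In contact, so I'll release and retreat upward.

Request:
jog_arm([
  [[0,0,0,0,0,0,45],[0,0,0,0,0,0,60],[0,0,0,0,0,0,70],[0,0,0,0,0,0,75],[0,0,0,0,0,0,75],[0,0,0,0,0,-0.02,75],[0,0,0,0,0,-0.05,75],[0,0,0,0,0,-0.06,75],[0,0,0,0,0,-0.06,75],[0,0,0,0,0,-0.06,75],[0,0,0,0,0,-0.03,75],[0,0,0,0,0,0,75],[0,0,0,0,0,0,75]],
])

```text
time: 25.85
tool_pos: [0.4893, 0.325, 0.2657]
eef_rot: [0.001, -0.038, 0.999, 0.001]
wrist_force: [-0.1, 0.2, -0.9]
finger_gap: 0.874
grasp_force: 0.0
```

```bash
python3 -c "
from h import *
report()
p,K,E=cam('wrist')
o=np.array([.479,.324,.004]);c,sn=np.cos(.0766),np.sin(.0766);R2=np.array([[c,-sn,0],[sn,c,0],[0,0,1]])
print('exp head',proj(K,E,o+(R2@np.array([[-.032,.02,.131],[-.032,-.02,.131],[.056,-.02,.131],[.056,.02,.131]]).T).T).round(0).tolist(),'foot',proj(K,E,o))
for q in('scanner','pad'):
    for e in silhouettes(p,q)[:2]:print(q,e['score'],e['extent'])
    for e in spot_point(p,q)[:2]:print(q,e['score'],np.round(e['uv']),back(K,E,e['uv'],.004).round(3))
for n in('scene','top'):
    p,K,E=cam(n)
    for q,z in(('pinion',.006),('scanner',.004),('pad',.004),('gear_stack',0),('cone',0),('brush',0)):print(n,q,[(round(e['score'],2),np.round(back(K,E,e['uv'],z),3)[:2].tolist()) for e in spot_point(p,q)[:2]])
"
```

```text
t 25.85 tcp [0.4893 0.325  0.2657] x [-0.997 -0.077 -0.003] y [-0.077  0.997  0.002] zax [ 0.003  0.002 -1.   ] F [-0.1  0.2 -0.9] gap 0.874 g 0.0 q [0.59 0.41 0.33 1.49 0.   0.51]
exp head [[302.0, 156.0], [259.0, 156.0], [261.0, 243.0], [300.0, 243.0]] foot [[280.65244693 164.25776599]]
scanner 0.69 [189.4, 1.5, 95.9, 71.0]
scanner 0.68 [258.5, 145.3, 47.6, 96.7]
scanner 0.9 [257.  42.] [0.333 0.284 0.004]
scanner 0.77 [283. 166.] [0.482 0.327 0.004]
pad 0.77 [103.3, 296.2, 50.2, 33.5]
pad 0.62 [237.1, 119.3, 85.6, 78.0]
pad 0.69 [140. 325.] [0.767 0.109 0.004]
scene pinion [(0.52, [0.575, -0.08])]
scene scanner [(0.94, [0.328, 0.284]), (0.88, [0.469, 0.326])]
scene pad [(0.93, [0.473, 0.307]), (0.75, [0.777, 0.102])]
scene gear_stack [(0.89, [0.707, 0.289])]
scene cone [(0.8, [0.701, -0.287])]
scene brush [(0.96, [0.772, -0.045])]
top pinion [(0.76, [0.58, -0.077])]
top scanner [(0.83, [0.328, 0.277]), (0.68, [0.478, 0.318])]
top pad [(0.84, [0.476, 0.317]), (0.6, [0.784, 0.1])]
top gear_stack [(0.8, [0.71, 0.282]), (0.62, [0.501, 0.001])]
top cone [(0.81, [0.69, -0.293])]
top brush [(0.67, [0.774, -0.026])]
```

Everything is where it should be: the scanner's head is where it was predicted upright on its pad, the pinion is home, and the bystanders are unmoved. I'll hand in.

```bash
python3 -c "
from plant import *
print(sign_off())"
```

```text
the job is handed in; nothing more can be done
None
```

The job is handed in at about 26 s (no verdict was returned): the pinion stands home beside the bar-code tag, the scanner's beam was held on the code from about 15 cm for over 2 s, and the scanner stands upright on its pad.

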